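Kit the stair-fitting tray from the bench

ROBOT

A 7-joint arm with a two-finger parallel gripper is mounted at the origin on a cart in front of the work surface, level with it; the furniture and walls round the work are solid. World frame = base frame: x ahead of the robot, y to its left, z up, the work surface at z = 0. Lengths are in mm, angles in rad, forces in N, time in s.
With the tool pointing down it reaches from about 425 to 1025 mm from the base axis. Payload 9.4 kg.
Tool frame: the origin (TCP) lies midway between the tips of the shut fingers; the grasp point (between the pads) lies 19 mm behind it; z points along the fingers, y is the line along which they close (so a half turn about z gives the same grasp; the last joint's range is limited). The gripper opens to 85 mm and grips with 20 to 120 N. Pads are 22 mm wide; open, the fingers measure 114 mm over their backs; the gripper's body (76 mm by 85 mm) begins 54 mm behind the grasp point. The pads swing forward as they close: fully open they stand 13 mm farther back than shut.
Start: joints at [1.142, 0.599, -0.003, 1.599, 0.002, 0.943, -0.08], TCP at [249.815, -680.6, 193.075] pointing down, gripper open.
Joint ranges: [-2.57, 2.57], [-0.35, 1.97], [-1.29, 1.29], [0.11, 2.56], [-1.05, 4.19], [0.11, 1.86], [-2.63, 2.63]. Speed limits (rad/s): [2.22, 2.22, 3.01, 3.01, 3.14, 3.14, 3.14].

INTERFACE

Orientations are given as a 3x3 rotation matrix whose columns are the frame's x, y, z axes.
In Python, from rig import r, grab_frame, workorder, spotter gives the robot as it stands.
- The arm moves only by the shell command python3 -m crank 'ROWS' [FORCE]. ROWS is JSON, a list of rows, each a list of 5 numbers: the shift along the tool's x, y, z in m, then the turn about the tool's z in rad, then the closure, from 0 (fully open) to 1 (shut). A call has 1 to 5 rows; each row shifts and turns the commanded pose from where the row before left it, along the tool's axes as they then stand; what a row does not reach is not made up. A row lasts 1/8 s, in which the tool goes at most 62.5 mm and 10.7 degrees, less where a joint would pass 70% of its speed; a pose out of reach is approached as far as the arm can. A call is refused whole if a number of a shift passes 0.0625 or a number of a turn 0.188, either way. A call with a gripper value outside its range is refused whole. The fingers move at their own pace and stop on an object; FORCE is the grip in N (left out, the last holds). Time passes only in rows, so rows that do not move let the fingers close. It gives the time, the measured TCP pose, the force, the opening and the grip force at its end, in the units of the state.
- r.observe(): the state, without advancing time (a new reading comes with each control period).
- grab_frame(name): name is "side" or "top" or "wrist"; returns a dict with "pixels" (420x560x3 uint8, blue, green, red), "mtx" (3x3 intrinsics, pixels), "extrinsics" (4x4, takes a point from camera to world coordinates). Camera axes: x right, y down, z forward; pixel columns grow to the right and rows downward; lengths in mm; the calibration is good to about 2 mm. A picture is of the moment at which its call begins. There is no depth.
- workorder.sign_off(): hands the job in; it is judged then, once.
Trained networks look in a picture, given as the dict that the camera call returned (one of the last four; its "shot" number tells which), for a name from the list of things; names that differ only in an ending like _2 or _b are one class to them, and where a whole thing is asked for, a point or a joint stands for the part that bears it (a point fixed in the world has none). Each returns a list of dicts, best first, with "score" (0 to 1); they miss things now and then, are a little off and sometimes report something else, mostly with a low value. They report only what shows in the picture. A call takes as long as a camera call.
- spotter.silhouettes(picture, label): "mask" (420x560 bool, what is visible of it) and "extent" ([left, top, right, bottom] in pixels, round what is visible of it).
The state is a dict: "clock": time; "q": joint angles; "qvel": joint speeds; "joint_efforts": joint torques, N m; "tcp_pos": TCP position; "ee_rot": TCP orientation; "contact_force": force on the tool from outside, world axes, zero at the start; "wrist_torque": the same for the moment, N m; "width": finger opening in mm; "gripper_force": force on a finger pad.
Only numpy, scipy, OpenCV 4.12 (cv2) and the standard library are available. Lean on these libraries where they do the work, as an engineer would, in place of code of your own. Each camera call takes 0.05 s, during which the arm holds its last target. There are 200 camera calls.

TASK

Make up the stair fitter's kit tray from the parts laid out on the bench: put the ball finial, the thick birch dowel, the wedge and the glue block each in the cut-out of the tray's inserts that is made for it, seated on its floor, the finial standing upright. The thinner dowel, the flat offcut and the bench dog look similar but are not part of the kit: leave them where they are.

Things in the scene. Friction and masses are not known exactly. Their poses are not given: they have to be found in the camera images.
- finial: turned wooden ball finial standing upright in front of the model stair (not the one by the tub at the far left): round base 54 mm across, a ball about 47 mm across above it, 69 mm high in all, 0.12 kg; origin at the centre of its underside, z up; grip it at the ball, middle 45 mm above the origin
- stair_wedge: pale wooden wedge lying flat, 34 (its x) x 110 (its y) mm, its top sloping from 30 mm thick at its +y end through 18 mm in the middle to 6 mm at its -y end; origin at the centre of its underside, z up; sides are upright, grip across the 34 mm width
- glue_block: brown wooden glue block, 36 (its x) x 58 (its y) x 36 mm high; origin at the centre of its underside, z up; grip across the 36 mm width (its x)
- dowel_mid (a point): middle of the thick birch dowel, a round rod 18 mm across and 160 mm long lying on the bench, 0.03 kg; its y runs along the rod; its x and z turn with the rod when it rolls
- thin_dowel_mid (a point): middle of the thinner, shorter birch dowel (12 mm across, 120 mm long, its y along the rod), lying on the bench: a look-alike that does not belong in the kit
- flat_offcut: flat oblong wooden offcut, 40 (its x) x 105 (its y) x 18 mm high, the same thickness all along: a look-alike of the wedge that does not belong in the kit; origin at the centre of its underside
- bench_dog: brown turned bench dog, 72 mm high, 29 mm across, a plain peg standing on its round head: a look-alike of the finial that does not belong in the kit; origin at the centre of its underside
- insert_pair: fixed plywood insert, 186 (x) x 80 (y) x 18 mm, level; origin at the centre of its underside (4 mm above the bench), z up. Two cut-outs, 9 mm deep, grey floors 9 mm above the origin: a round one, 68 mm across, centred at x = -47 mm, y = 0, for the finial; a short one, 74 (x) x 52 (y) mm, centred at x = +44 mm, y = 0, for the glue block, its 58 mm length along x
- insert_dowel: fixed plywood insert, 186 (x) x 80 (y) x 18 mm, level; origin at the centre of its underside (4 mm above the bench), z up. Long narrow 174 (x) x 34 (y) mm cut-out centred on it, 9 mm deep, grey floor 9 mm above the origin, for the thick dowel, lying along x. A tall stair stands behind (x over 0.58 m), an old newel in front at the left (x under 0.38, up to z = 0.3): move between them
- insert_wedge: fixed plywood insert, 186 (x) x 80 (y) x 18 mm, level; origin at the centre of its underside (4 mm above the bench), z up. Oblong 126 (x) x 50 (y) mm cut-out centred on it, 9 mm deep, grey floor 9 mm above the origin, for the wedge, its length along x, either end first, sloping face up. The three inserts lie side by side 81 mm apart in any order in a low tray; its frame is 11 mm wide, 24 mm high

How it is judged:
By the outcome, as a careful person would: the job done as asked, in the order asked, and still so for the second after the job is handed in, with the robot touching nothing.
It also fails if it takes over 109 s, if anything falls off the work surface, if the arm or the gripper's body presses on something with over 40 N, if the wrist force passes 120 N, or if a joint passes its speed limit or range.

## Working session

There is one attempt and no reset: what is moved stays moved. The work goes in short steps, Python scripts to look and compute and a shell command to move; the robot and the scene stay as the last step left them, time stands still between calls to the robot, and variables do not carry over. Pictures are saved under pics/ and viewed, at most 24 in all, crops included, and the job is handed in when it is done.

```bash
mkdir -p pics; ls; cat > h.py <<'E'
import numpy as np, cv2
from rig import r, grab_frame, workorder, spotter
def px2w(p,uv,z):
    M=np.array(p["mtx"]);T=np.array(p["extrinsics"])
    d=T[:3,:3]@np.linalg.inv(M)@np.array([uv[0],uv[1],1.0]);o=T[:3,3]
    return o+d*(z-o[2])/d[2]
def mask2w(p,m,z):
    c,_=cv2.findContours(m.astype(np.uint8),cv2.RETR_EXTERNAL,cv2.CHAIN_APPROX_NONE)
    c=max(c,key=cv2.contourArea)[:,0,:]
    w=np.array([px2w(p,u,z)[:2] for u in c],dtype=np.float32)
    return w
def rect(w):
    (cx,cy),(a,b),t=cv2.minAreaRect(w); t=np.deg2rad(t)
    if b>a: a,b=b,a;t+=np.pi/2
    t=(t+np.pi/2)%np.pi-np.pi/2
    return np.round([cx,cy,a,b],1),round(np.rad2deg(t),1) # long-axis angle deg in world
E
python3 - <<'E'
from h import *
s=r.observe();print(s["clock"],s["tcp_pos"],np.round(s["ee_rot"],3).tolist(),s["width"])
for n in ("top","side"):
    p=grab_frame(n);cv2.imwrite(f"pics/{n}0.png",p["pixels"]);print(n,np.round(p["extrinsics"],2).tolist())
    for l,z in dict(finial=45,stair_wedge=15,glue_block=36,dowel_mid=9,thin_dowel_mid=6,flat_offcut=18,bench_dog=72,insert_pair=22,insert_dowel=22,insert_wedge=22).items():
        for d in spotter.silhouettes(p,l)[:2]:
            w=mask2w(p,d["mask"],z);print(l,round(d["score"],2),[int(e) for e in d["extent"]],*rect(w))
E
```

```text
pics
0.0 [ 249.64340412 -680.12397247  192.22717583] [[0.939, 0.345, -0.001], [0.345, -0.939, 0.001], [-0.0, -0.002, -1.0]] 85.15535596817817
top [[0.02, -0.99, 0.13, 395.71], [-1.0, -0.02, 0.02, 43.39], [-0.01, -0.13, -0.99, 994.04], [0.0, 0.0, 0.0, 1.0]]
finial 0.68 [243, 215, 263, 239] [477.1 108.4  48.3  48.3] -88.9
stair_wedge 0.6 [279, 208, 301, 256] [467.1  22.1 108.5  34.5] -16.6
glue_block 0.65 [165, 204, 185, 232] [495.3 298.8  61.   43.4] 7.2
dowel_mid 0.66 [196, 201, 225, 262] [467.1 220.  160.3  20.6] -16.3
thin_dowel_mid 0.73 [200, 175, 250, 179] [609.6 184.8 120.2  10.4] -89.1
flat_offcut 0.73 [102, 211, 145, 232] [485.8 441.  107.8  40.8] 86.3
bench_dog 0.71 [287, 171, 295, 186] [594.2  22.8  31.5  21.4] 0.9
insert_pair 0.93 [407, 174, 446, 255] [ 522.3 -318.7  189.7   85.4] -6.1
insert_dowel 0.82 [343, 165, 382, 242] [ 539.3 -157.3  187.8   83.1] -5.7
insert_wedge 0.8 [377, 169, 413, 248] [ 531.5 -238.6  190.2   85.2] -6.3
side [[1.0, 0.02, 0.0, 529.85], [0.01, -0.63, 0.78, -807.62], [0.01, -0.78, -0.63, 732.25], [0.0, 0.0, 0.0, 1.0]]
finial 0.69 [250, 179, 266, 204] [479.1  88.7 113.6  48.7] -88.4
glue_block 0.56 [257, 150, 281, 167] [496.4 272.   92.   58.8] -87.3
dowel_mid 0.5 [232, 169, 281, 184] [461.  217.6 165.5  40.2] -20.3
thin_dowel_mid 0.55 [302, 171, 308, 200] [607.1 182.8 126.6  12.2] -88.3
flat_offcut 0.64 [260, 131, 275, 149] [484.  424.9 130.4  42.1] 86.0
bench_dog 0.74 [297, 199, 309, 224] [598.4 -22.3  90.6  22.3] 88.1
insert_pair 0.68 [220, 305, 319, 348] [ 520.8 -324.   186.2   84.7] -5.4
insert_dowel 0.93 [237, 250, 317, 285] [ 537.  -161.4  187.1   85.1] -6.4
insert_dowel 0.6 [300, 171, 306, 198] [604.4 163.7 129.2  16. ] 89.6
insert_wedge 0.93 [232, 277, 321, 312] [ 529.3 -240.6  185.8   83.4] -5.5
```

```bash
python3 -c "
import cv2
for n,a in (('top',(130,290,90,460)),('side',(110,360,180,350))):
    i=cv2.imread(f'pics/{n}0.png')[a[0]:a[1],a[2]:a[3]];k=min(800/i.shape[1],600/i.shape[0]);cv2.imwrite(f'pics/{n}0c.png',cv2.resize(i,None,fx=k,fy=k,interpolation=cv2.INTER_CUBIC));print(k)
"
```

```text
2.1621621621621623
2.4
```

View pics/top0c.png

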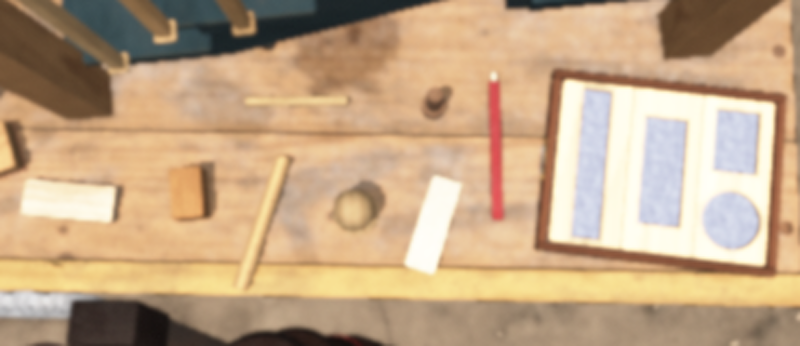

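View pics/side0.png

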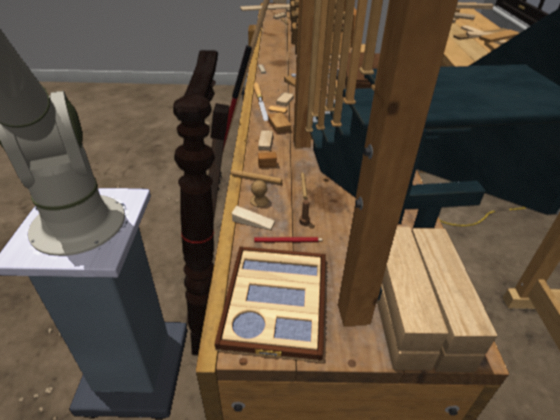

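The top view shows the offcut (70,200), glue block (188,192), thick dowel (265,222), finial (355,207) and wedge (433,225) in crop pixels. The tray is on the right, with the slots in the order dowel, wedge, pair. The networks' detections agree with the picture, and the insert spacing comes out at 81 mm as given. I'll move over the finial now.

```bash
python3 -m crank '[[0,0,0,0.176,0],[0,0,0,0.176,0],[0.045,-0.042,0,0,0],[0.045,-0.042,0,0,0],[0.045,-0.042,0,0,0]]' 60; python3 -m crank '[[0.045,-0.042,0,0,0],[0.045,-0.042,0,0,0],[0,-0.058,0,0,0],[0,-0.058,0,0,0],[0,-0.058,0,0,0]]'
```

```text
clock: 1.72
tcp_pos: [386.1, -553.4, 193.2]
ee_rot: [[1.0, -0.001, 0.0], [-0.001, -1.0, -0.0], [0.0, 0.0, -1.0]]
contact_force: [0.9, -0.3, -0.6]
width: 85.4
gripper_force: 0.0
clock: 2.35
tcp_pos: [475.0, -294.7, 193.1]
ee_rot: [[1.0, 0.0, 0.0], [0.0, -1.0, -0.0], [0.0, 0.0, -1.0]]
contact_force: [0.5, 1.3, -0.0]
width: 85.3
gripper_force: 0.0
```

```bash
python3 -m crank '[[0,-0.058,0,0,0],[0,-0.058,0,0,0],[0,-0.058,0,0,0],[0,-0.058,0,0,0],[0,-0.058,0,0,0]]'; python3 -m crank '[[0,-0.058,0,0,0],[0,-0.03,0,0,0],[0,0,0,0,0]]'
cat >> h.py <<'E'
def look(labels,name,z):
    p=grab_frame("wrist");cv2.imwrite(f"pics/{name}.png",p["pixels"])
    s=r.observe();print("tcp",np.round(s["tcp_pos"],1),"yaw",round(np.degrees(np.arctan2(s["ee_rot"][1][0],s["ee_rot"][0][0])),1),"tilt",np.round(np.array(s["ee_rot"])[2],3),"w",round(s["width"],1),"F",np.round(s["contact_force"],1),"t",round(s["clock"],2),"g",round(s["gripper_force"],1))
    for l,zz in zip(labels,z):
        for d in spotter.silhouettes(p,l)[:1]:
            print(l,round(d["score"],2),[int(e) for e in d["extent"]],*rect(mask2w(p,d["mask"],zz)))
    return p
E
python3 - <<'E'
from h import *
p=look(["finial","dowel_mid","stair_wedge"],"w1",[45,9,20])
E
```

```text
clock: 2.98
tcp_pos: [475.1, -4.8, 193.4]
ee_rot: [[1.0, -0.0, 0.001], [-0.0, -1.0, 0.0], [0.001, -0.0, -1.0]]
contact_force: [1.5, 0.9, 0.4]
width: 86.0
gripper_force: 0.0
clock: 3.35
tcp_pos: [475.0, 84.0, 193.2]
ee_rot: [[1.0, 0.004, 0.0], [0.004, -1.0, 0.001], [0.0, -0.001, -1.0]]
contact_force: [0.8, 0.5, -0.3]
width: 85.1
gripper_force: 0.0
tcp [475.   82.1 193.1] yaw 0.1 tilt [ 0. -0. -1.] w 85.4 F [-1.1 -0.3  0.7] t 3.4 g 0.0
finial 0.88 [228, 152, 285, 212] [481.2 108.1  56.1  48.5] -14.3
dowel_mid 0.66 [122, 108, 169, 267] [463.9 218.4 165.   20.6] -16.3
stair_wedge 0.89 [311, 133, 379, 251] [465.5  21.2 113.9  39.4] -16.2
```

View pics/w1.png

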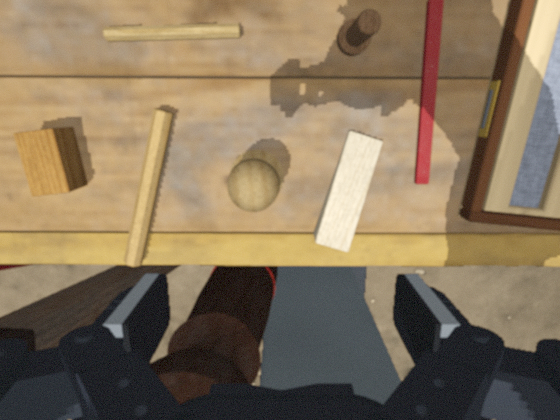

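```bash
python3 -m crank '[[0.002,-0.026,0.05,0,0],[0,0,0.06,0,0],[0,0,0,0,0]]'; python3 - <<'E'
from h import *
look(["finial"],"w2",[45])
T=r and grab_frame("wrist");print(np.round(T["extrinsics"],2).tolist())
E
```

```text
clock: 3.92
tcp_pos: [474.5, 105.5, 80.0]
ee_rot: [[1.0, -0.002, -0.008], [-0.002, -1.0, -0.003], [-0.008, 0.003, -1.0]]
contact_force: [-0.2, -0.3, 0.0]
width: 85.8
gripper_force: 0.0
tcp [475.9 105.8  82.3] yaw -0.1 tilt [-0.004  0.002 -1.   ] w 85.3 F [0.2 0.8 0.7] t 3.98 g 0.0
finial 0.87 [236, 168, 319, 262] [481.8 109.6  59.1  45.4] -2.0
[[-0.0, -0.96, -0.27, 545.92], [-1.0, 0.0, 0.0, 106.74], [0.0, 0.27, -0.96, 264.89], [0.0, 0.0, 0.0, 1.0]]
```

The wrist view shows the finial ball at (253,185) and the wedge at (350,190). The newel is near (215,360), below x=0.38, so there is room. I'll go down and grip the finial.

```bash
python3 -m crank '[[0.002,-0.002,0.03,0,0],[0,0,0.029,0,0],[0,0,0,0,0],[0,0,0,0,1],[0,0,0,0,1]]' 40; python3 -m crank '[[0,0,0,0,1],[0,0,0,0,1],[0,0,0,0,1]]'
```

```text
clock: 4.7
tcp_pos: [479.9, 109.5, 25.7]
ee_rot: [[1.0, -0.001, 0.002], [-0.001, -1.0, 0.001], [0.002, -0.001, -1.0]]
contact_force: [0.2, -0.5, 0.9]
width: 51.6
gripper_force: 0.0
clock: 5.08
tcp_pos: [479.6, 107.6, 25.8]
ee_rot: [[1.0, -0.003, 0.002], [-0.003, -1.0, -0.001], [0.002, 0.001, -1.0]]
contact_force: [-3.7, -6.5, 28.9]
width: 17.0
gripper_force: 36.6
```

```bash
python3 - <<'E'
from h import *
look(["finial"],"w3",[45])
p=grab_frame("side");cv2.imwrite("pics/s3.png",cv2.resize(p["pixels"][130:260,180:350],None,fx=4,fy=4,interpolation=2))
E
```

```text
tcp [479.6 107.7  25.8] yaw -0.1 tilt [ 0.002  0.001 -1.   ] w 16.8 F [-2.1 -7.6 28.1] t 5.12 g 36.2
finial 0.74 [227, 192, 328, 321] [482.1 109.5  63.5  46.4] -9.6
```

View pics/w3.png

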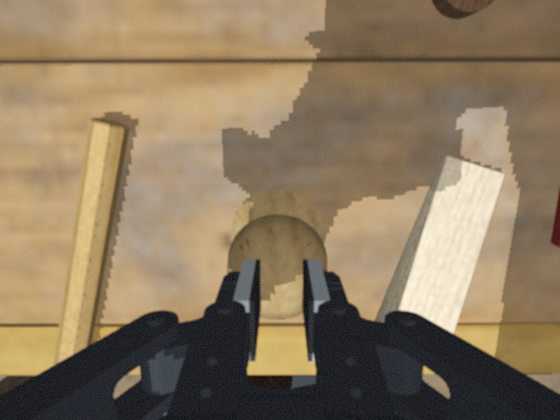

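View pics/s3.png

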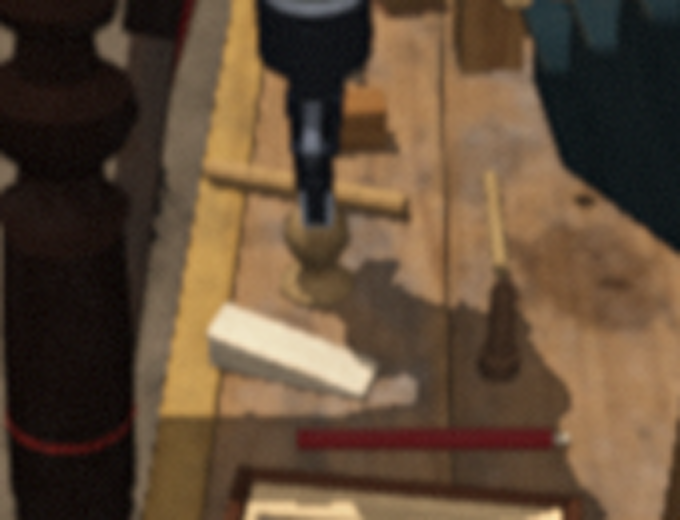

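The gripper shut to 17 mm, and the side crop shows it on top of the ball (320,220), not round its middle. I'll check the real height of the fingertips against the reported TCP.

```bash
python3 - <<'E'
from h import *
s=r.observe();t=np.array(s["tcp_pos"])
for n in("wrist","side"):
    p=grab_frame(n);M=np.array(p["mtx"]);T=np.linalg.inv(np.array(p["extrinsics"]))
    for nm,w in dict(tcp=t,up19=t+[0,0,19],up40=t+[0,0,40],up60=t+[0,0,60],base=[478,108,0],ball=[478,108,45],top=[478,108,69]).items():
        c=T[:3,:3]@w+T[:3,3];u=M@c/c[2];print(n,nm,np.round(u[:2]),(np.round(u[:2])-[180,130])*4)
E
```

```text
wrist tcp [282. 248.] [408. 472.]
wrist up19 [283. 263.] [412. 532.]
wrist up40 [283. 283.] [412. 612.]
wrist up60 [283. 307.] [412. 708.]
wrist base [282. 235.] [408. 420.]
wrist ball [282. 266.] [408. 544.]
wrist top [282. 290.] [408. 640.]
side tcp [260. 194.] [320. 256.]
side up19 [260. 189.] [320. 236.]
side up40 [260. 183.] [320. 212.]
side up60 [259. 177.] [316. 188.]
side base [259. 201.] [316. 284.]
side ball [259. 189.] [316. 236.]
side top [259. 182.] [316. 208.]
```

```bash
python3 -m crank '[[0,0,0,0,0],[0,0,0,0,0],[0,0,0,0,0],[0,0,0,0,0]]'; python3 - <<'E'
from h import *
p=look(["finial"],"w4",[45]);M=np.array(p["mtx"]);print(M)
s=r.observe();t=np.array(s["tcp_pos"]);T=np.linalg.inv(np.array(p["extrinsics"]))
for dz in (0,13,30,40,50,60):
    print(dz,[np.round((lambda c:(M@c/c[2])[:2])(T[:3,:3]@(t+[dx,dy,dz])+T[:3,3])).tolist() for dx in(-11,11) for dy in (42.5,-42.5)])
E
```

```text
clock: 5.82
tcp_pos: [478.8, 109.5, 23.9]
ee_rot: [[1.0, 0.0, -0.0], [0.0, -1.0, -0.0], [-0.0, 0.0, -1.0]]
contact_force: [-0.2, 0.5, -0.2]
width: 85.2
gripper_force: 0.0
tcp [478.8 109.4  23.9] yaw -0.0 tilt [-0.  0. -1.] w 85.7 F [-0.3 -0.1  0.1] t 5.88 g 0.0
finial 0.92 [232, 190, 330, 325] [481.9 109.9  63.5  46.8] -0.1
[[376.39661098   0.         281.14744929]
 [  0.         376.39661098 214.10202241]
 [  0.           0.           1.        ]]
0 [[201.0, 268.0], [364.0, 268.0], [198.0, 228.0], [367.0, 227.0]]
13 [[195.0, 279.0], [370.0, 279.0], [192.0, 236.0], [373.0, 236.0]]
30 [[187.0, 296.0], [378.0, 295.0], [183.0, 249.0], [382.0, 249.0]]
40 [[181.0, 307.0], [384.0, 307.0], [177.0, 258.0], [388.0, 258.0]]
50 [[175.0, 320.0], [391.0, 320.0], [170.0, 268.0], [396.0, 268.0]]
60 [[167.0, 335.0], [399.0, 334.0], [162.0, 280.0], [404.0, 279.0]]
```

View pics/w4.png

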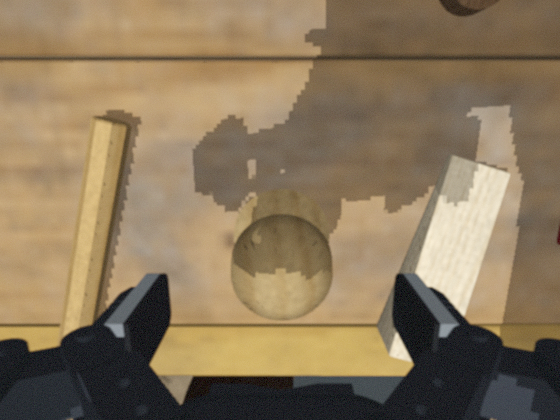

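The open fingertips appear at (168,274) and (395,274). That puts them about 53 mm above the reported TCP, not 13 mm, so the real fingers end about 40 mm higher than reported (true TCP z ≈ reported + 40). The finial still stands upright at (281,266). I'll go 41 mm lower.

```bash
python3 -m crank '[[0,0,0.02,0,0],[0,0,0.021,0,0],[0,0,0,0,0],[0,0,0,0,0.6],[0,0,0,0,0.6]]' 40; python3 -m crank '[[0,0,0,0,0.7],[0,0,0,0,1],[0,0,0,0,1],[0,0,0,0,1]]'
```

```text
clock: 6.55
tcp_pos: [479.3, 109.4, -16.2]
ee_rot: [[1.0, -0.0, 0.001], [-0.0, -1.0, 0.0], [0.001, -0.0, -1.0]]
contact_force: [-0.5, -0.3, 0.9]
width: 51.5
gripper_force: 0.0
clock: 7.05
tcp_pos: [479.4, 109.5, -15.8]
ee_rot: [[1.0, -0.0, 0.001], [-0.0, -1.0, 0.001], [0.001, -0.001, -1.0]]
contact_force: [-0.4, 0.3, 9.0]
width: 43.4
gripper_force: 39.2
```

```bash
python3 - <<'E'
from h import *
p=look(["finial"],"w5",[45])
q=grab_frame("side");cv2.imwrite("pics/s5.png",np.hstack([cv2.resize(p["pixels"][150:380,150:410],(400,354)),cv2.resize(q["pixels"][150:221,220:300],(400,354),interpolation=2)]))
E
```

```text
tcp [479.4 109.5 -15.8] yaw -0.0 tilt [ 0.001 -0.001 -1.   ] w 43.0 F [-0.5  0.7  9.7] t 7.1 g 39.2
finial 0.82 [217, 211, 350, 386] [481.8 110.   68.7  47.8] -0.2
```

View pics/s5.png

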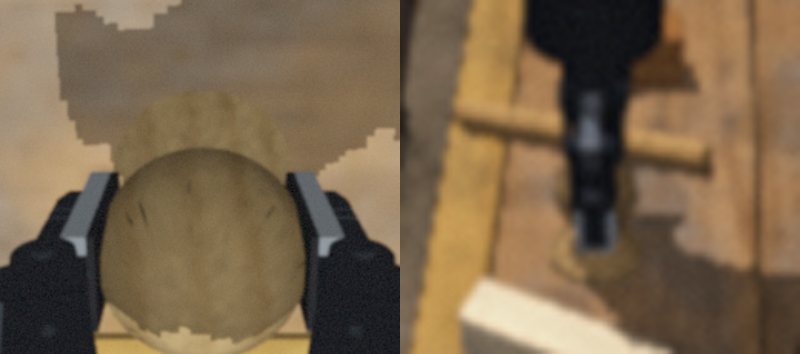

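```bash
python3 -m crank '[[0,0,-0.01,0,1],[0,0,-0.02,0,1],[0,0,-0.04,0,1],[0,0,-0.05,0,1],[0,0,0,0,1]]'; python3 - <<'E'
from h import *
p=look(["finial"],"w6",[150])
i=grab_frame("top");b=np.load if 0 else None
for uv in [(428.1,231.8)]: print(px2w(i,uv,13))
hsv=cv2.cvtColor(i["pixels"],cv2.COLOR_BGR2HSV)
m=cv2.inRange(hsv,(100,40,90),(130,255,255))[160:260,330:460]
n,l,st,ce=cv2.connectedComponentsWithStats(m)
for k in range(1,n):
    if st[k][4]>150: print(st[k],px2w(i,ce[k]+[330,160],13)[:2])
E
```

```text
clock: 7.82
tcp_pos: [480.8, 109.8, 106.8]
ee_rot: [[1.0, -0.001, 0.006], [-0.001, -1.0, 0.002], [0.006, -0.002, -1.0]]
contact_force: [0.0, 0.1, -1.7]
width: 43.4
gripper_force: 41.0
tcp [479.9 109.6 105.1] yaw -0.0 tilt [ 0.004 -0.001 -1.   ] w 43.2 F [-0.2 -0.4 -1.7] t 7.88 g 41.0
finial 0.68 [215, 210, 349, 384] [473.6 110.   78.   54.3] -0.0
[ 475.68933637 -320.11306299   13.        ]
```

```bash
python3 -m crank '[[0,0.04,0,0,1],[0,0.06,0,0,1],[0,0.06,0,0,1],[0,0.06,0,0,1],[0,0.06,0,0,1]]'; python3 -m crank '[[0,0.06,0,0,1],[0,0.05,0,0,1],[-0.002,0.036,0,0,1],[0,0,0,0,1]]'
cat >> h.py <<'E'
def floors(p):
    hsv=cv2.cvtColor(p["pixels"],cv2.COLOR_BGR2HSV)
    m=cv2.inRange(hsv,(95,35,60),(135,255,255));m=cv2.morphologyEx(m,cv2.MORPH_OPEN,np.ones((3,3)))
    n,l,st,ce=cv2.connectedComponentsWithStats(m)
    for k in range(1,n):
        if st[k][4]>120: print("floor",st[k].tolist(),*rect(mask2w(p,l==k,13)))
E
python3 - <<'E'
from h import *
p=look(["insert_pair","insert_wedge"],"w7",[22,22]);floors(p)
for n in("top","side"): floors(grab_frame(n))
E
```

```text
clock: 8.6
tcp_pos: [477.9, -172.2, 101.6]
ee_rot: [[1.0, 0.0, -0.003], [0.0, -1.0, 0.001], [-0.003, -0.001, -1.0]]
contact_force: [2.6, -0.7, -1.7]
width: 43.1
gripper_force: 41.0
clock: 9.1
tcp_pos: [475.1, -319.7, 101.2]
ee_rot: [[1.0, -0.005, -0.003], [-0.005, -1.0, 0.0], [-0.003, -0.0, -1.0]]
contact_force: [0.4, 0.4, -1.8]
width: 43.1
gripper_force: 41.1
tcp [ 475.5 -317.4  101.4] yaw -0.2 tilt [-0.003 -0.001 -1.   ] w 43.0 F [ 0.7  1.5 -0.9] t 9.15 g 41.1
insert_pair 0.7 [222, 1, 362, 261] [ 521.9 -322.   181.4   81.4] -5.8
insert_wedge 0.9 [99, 0, 233, 261] [ 525.2 -240.9  175.7   82.4] -5.7
floor [0, 0, 105, 65, 2652] [1026.7  688.5  323.8   87.9] -54.0
floor [205, 0, 63, 116, 4639] [932.9 170.5 332.7 149.6] 5.0
floor [280, 0, 51, 95, 3371] [961.8 -11.9 266.  134.4] 0.6
floor [330, 0, 67, 88, 2667] [ 973.5 -164.6  284.   114.8] -14.3
floor [397, 0, 62, 52, 1598] [1032.8 -329.4  210.9   86.8] -34.4
floor [456, 0, 40, 47, 845] [1022.1 -474.9  166.7   61.2] -36.2
floor [147, 6, 78, 126, 3341] [898.6 310.4 376.8 122.5] 21.3
floor [114, 37, 76, 103, 2363] [830.9 411.  342.   78.2] 35.8
floor [280, 97, 15, 16, 180] [799.9  33.3  40.7  36.3] 1.0
floor [120, 114, 35, 42, 601] [711.2 423.2 141.8  43.6] 46.4
floor [362, 120, 41, 9, 205] [ 750.9 -211.1  104.3   14.7] -82.9
floor [336, 123, 25, 9, 151] [ 743.5 -123.8   62.8   20.9] -83.2
floor [254, 263, 62, 11, 364] [ 548.5 -156.8  145.3   19.2] -5.4
floor [47, 278, 70, 41, 957] [ 112.  -240.6  184.7   79. ] -32.0
floor [259, 288, 45, 17, 563] [ 541.8 -238.4   95.1   36.2] -5.6
floor [234, 314, 30, 23, 541] [ 474.7 -314.2   60.    52.6] 1.1
floor [95, 316, 35, 21, 305] [ 194.  -316.4   79.1   43.4] -40.6
floor [275, 320, 35, 20, 585] [ 564.7 -323.4   68.5   41.2] -4.1
floor [70, 337, 80, 55, 1542] [ 220.1 -400.   187.    85. ] -36.5
```

View pics/w7.png

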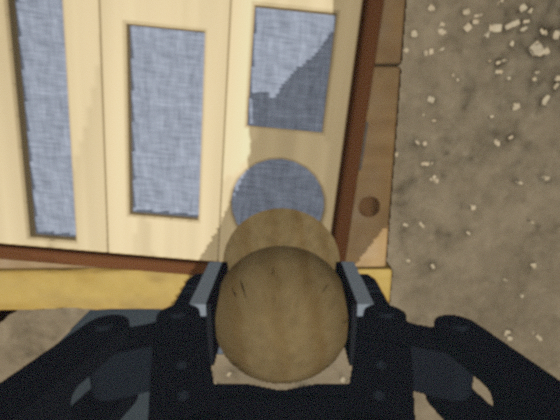

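The round cut-out shows centred near (279,200), which puts it at about (475.5, -316.5). The finial hangs upright right above it. Now lower it.

```bash
python3 -m crank '[[0.001,-0.001,0.04,0,1],[0,0,0.035,0,1],[0,0,0.02,0,1],[0,0,0.006,0,1],[0,0,0,0,1]]'
```

```text
clock: 9.98
tcp_pos: [478.1, -315.0, 2.2]
ee_rot: [[1.0, 0.001, -0.0], [0.001, -1.0, 0.0], [-0.0, -0.0, -1.0]]
contact_force: [0.5, 0.2, -0.2]
width: 43.2
gripper_force: 41.1
```

```bash
python3 -m crank '[[-0.001,0.001,0.003,0,1],[0,0,0,0,1]]';python3 -m crank '[[0,0,0.002,0,1],[0,0,0,0,1]]'; python3 - <<'E'
from h import *
look([],"w8",[])
E
```

```text
clock: 10.22
tcp_pos: [477.0, -317.0, -0.3]
ee_rot: [[1.0, -0.0, 0.001], [-0.0, -1.0, -0.001], [0.001, 0.001, -1.0]]
contact_force: [-0.4, -0.0, -0.7]
width: 43.2
gripper_force: 41.1
clock: 10.48
tcp_pos: [477.2, -316.8, -2.6]
ee_rot: [[1.0, -0.0, 0.001], [-0.0, -1.0, -0.0], [0.001, 0.0, -1.0]]
contact_force: [0.0, -0.3, 1.7]
width: 43.3
gripper_force: 41.4
tcp [ 477.1 -316.8   -2.6] yaw -0.0 tilt [ 0.001  0.    -1.   ] w 43.1 F [0.1 0.8 2.7] t 10.53 g 41.4
```

```bash
python3 -m crank '[[0,0,0,0,0.3],[0,0,0,0,0.2],[0,0,0,0,0],[0,0,0,0,0],[0,0,-0.02,0,0]]'; python3 -m crank '[[0,0,-0.05,0,0],[0,0,-0.06,0,0],[0,0,0,0,0]]'; python3 - <<'E'
from h import *
look(["finial"],"w9",[58])
p=grab_frame("side");floors(p)
for n in ("side","top"):
    p=grab_frame(n)
    for l,z in dict(dowel_mid=9,stair_wedge=15,glue_block=18,finial=58).items():
        for d in spotter.silhouettes(p,l)[:1]: print(n,l,round(d["score"],2),*rect(mask2w(p,d["mask"],z)))
E
```

```text
clock: 11.15
tcp_pos: [476.1, -316.1, 16.2]
ee_rot: [[1.0, -0.0, -0.002], [-0.0, -1.0, 0.001], [-0.002, -0.001, -1.0]]
contact_force: [-0.7, 0.3, 0.3]
width: 85.4
gripper_force: 0.0
clock: 11.52
tcp_pos: [479.1, -318.0, 131.5]
ee_rot: [[1.0, -0.001, 0.007], [-0.001, -1.0, -0.004], [0.007, 0.004, -1.0]]
contact_force: [-0.3, -0.8, 0.1]
width: 85.4
gripper_force: 0.0
tcp [ 477.9 -317.3  129.3] yaw -0.0 tilt [ 0.004  0.002 -1.   ] w 85.4 F [-0.1  0.3  0.2] t 11.57 g 0.0
finial 0.9 [248, 171, 314, 253] [ 479.7 -316.4   58.7   45.9] 1.1
floor [251, 262, 65, 12, 388] [ 545.5 -156.2  151.5   19.5] -5.5
floor [44, 277, 106, 115, 3437] [ 160.7 -320.1  388.2  108.1] -52.8
floor [248, 287, 56, 18, 722] [ 528.6 -237.3  121.6   36.7] -5.4
floor [275, 320, 35, 20, 587] [ 564.8 -323.3   68.5   41.5] -4.5
side dowel_mid 0.62 [518.6 200.   43.5  27.6] -21.8
side stair_wedge 0.61 [511.4  -5.3  39.5  21.2] -88.5
side glue_block 0.62 [513.5 303.3  88.8  19.3] -89.2
side finial 0.63 [ 476.9 -327.    86.5   48.3] -84.9
top dowel_mid 0.71 [466.  219.2 157.1  17.4] -16.5
top stair_wedge 0.62 [466.9  22.7 107.7  34.1] -16.6
top glue_block 0.86 [496.1 303.2  64.5  44.2] 6.9
top finial 0.65 [ 469.7 -303.8   66.9   46.1] 67.6
```

View pics/w9.png

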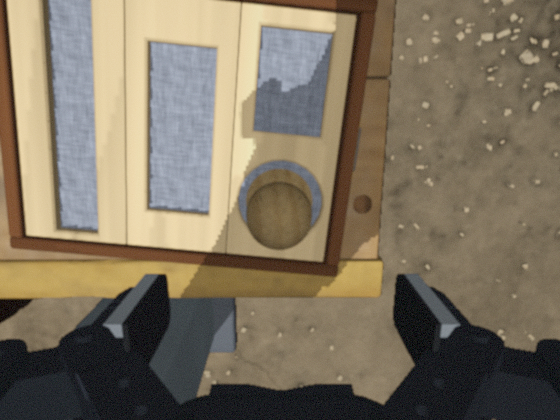

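The finial stands upright inside the round cut-out, with its ball at (280,212). Next, the dowel.

```bash
python3 -m crank '[[0,-0.04,0,0,0],[0,-0.06,0,0,0],[0,-0.06,0,0,0],[0,-0.06,0,0,0],[0,-0.06,0,0,0]]'; python3 -m crank '[[0,-0.06,0,0,0],[0,-0.06,0,0,0],[-0.006,-0.06,0,0,0],[-0.006,-0.05,0,0,0],[0,-0.02,0,0,0]]'; python3 -m crank '[[0,0,0.02,0.143,0],[0,0,0.02,0.143,0],[0,0,0,0,0]]'; python3 - <<'E'
from h import *
look(["dowel_mid","glue_block"],"w10",[9,30])
E
```

```text
clock: 12.8
tcp_pos: [477.0, -34.8, 127.2]
ee_rot: [[1.0, -0.0, 0.001], [-0.0, -1.0, 0.0], [0.001, -0.0, -1.0]]
contact_force: [0.6, 0.5, -0.0]
width: 85.5
gripper_force: 0.0
clock: 13.42
tcp_pos: [464.2, 216.8, 127.1]
ee_rot: [[1.0, 0.004, 0.0], [0.004, -1.0, 0.001], [0.0, -0.001, -1.0]]
contact_force: [-0.1, -0.4, -0.9]
width: 85.3
gripper_force: 0.0
clock: 13.8
tcp_pos: [464.4, 212.3, 86.1]
ee_rot: [[0.959, -0.282, -0.002], [-0.282, -0.959, -0.002], [-0.001, 0.002, -1.0]]
contact_force: [0.5, 0.5, -0.2]
width: 85.2
gripper_force: 0.0
tcp [464.8 212.7  86.8] yaw -16.3 tilt [-0.001  0.001 -1.   ] w 85.2 F [-0.2 -0.6 -0.7] t 13.85 g 0.0
dowel_mid 0.62 [261, 92, 283, 317] [463.  218.7 164.4  17.3] -16.3
glue_block 0.65 [90, 154, 193, 259] [495.8 297.5  59.7  48.9] 6.6
```

View pics/w10.png

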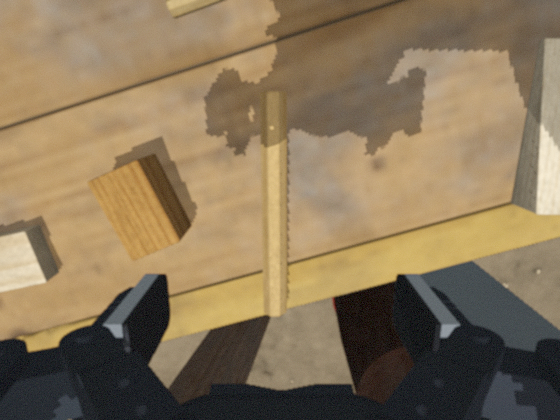

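The dowel is vertical at column 273, between the fingers, with the glue block at (140,205) clear of them. I'll go down in stages and close.

```bash
python3 -m crank '[[-0.001,-0.006,0.04,0,0],[0,0,0.05,0,0],[0,0,0.03,0,0],[0,0,0,0,0.5],[0,0,0,0,0.6]]' 40;  python3 -m crank '[[0,0,0.003,0,0.65],[0,0,0,0,0.75],[0,0,0,0,0.75]]'
```

```text
clock: 14.58
tcp_pos: [466.4, 219.5, -31.7]
ee_rot: [[0.959, -0.282, 0.001], [-0.282, -0.959, 0.001], [0.001, -0.001, -1.0]]
contact_force: [-0.2, 0.2, 0.7]
width: 51.0
gripper_force: 0.0
clock: 14.95
tcp_pos: [466.0, 219.5, -35.4]
ee_rot: [[0.959, -0.282, 0.001], [-0.282, -0.959, 0.0], [0.001, -0.001, -1.0]]
contact_force: [0.2, 0.3, 0.7]
width: 21.2
gripper_force: 0.0
```

```bash
python3 -m crank '[[0,0,0,0,0.85],[0,0,0,0,1],[0,0,0,0,1]]'; python3 - <<'E'
from h import *
look(["dowel_mid"],"w11",[9])
E
```

```text
clock: 15.32
tcp_pos: [465.9, 219.5, -35.4]
ee_rot: [[0.959, -0.282, 0.001], [-0.282, -0.959, 0.0], [0.0, -0.001, -1.0]]
contact_force: [-0.6, -0.7, 7.5]
width: 16.1
gripper_force: 39.2
tcp [465.9 219.5 -35.4] yaw -16.4 tilt [ 0. -0. -1.] w 16.4 F [-0.6 -0.5  6.9] t 15.38 g 39.2
dowel_mid 0.85 [255, 74, 308, 388] [481.3 215.4 128.7  18. ] -16.5
```

View pics/w11.png

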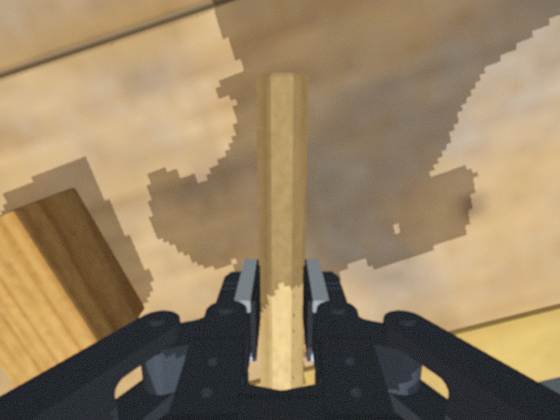

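```bash
python3 -m crank '[[0,0,-0.005,0,1],[0,0,-0.01,0,1],[0,0,-0.02,0,1],[0,0,-0.02,0,1],[0,0,0,0,1]]'; python3 - <<'E'
from h import *
p=look(["dowel_mid"],"w12",[9])
q=grab_frame("side");cv2.imwrite("pics/s12.png",np.hstack([cv2.resize(p["pixels"],(400,300)),cv2.resize(q["pixels"][130:205,210:310],(400,300),interpolation=2)]))
E
```

```text
clock: 16.05
tcp_pos: [466.5, 219.8, 20.6]
ee_rot: [[0.959, -0.282, 0.002], [-0.282, -0.959, 0.001], [0.002, -0.002, -1.0]]
contact_force: [0.1, 0.5, -1.1]
width: 16.2
gripper_force: 39.3
tcp [466.1 219.7  19.8] yaw -16.4 tilt [ 0.001 -0.001 -1.   ] w 16.3 F [-0.5 -0.4 -0.6] t 16.1 g 39.3
dowel_mid 0.83 [255, 70, 305, 388] [461.4 221.7 181.3  26.2] -16.3
```

View pics/s12.png

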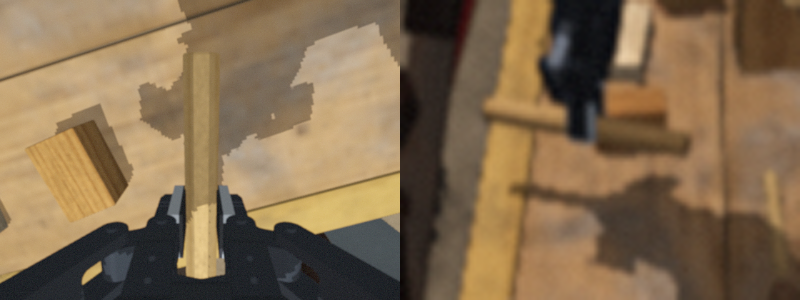

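The dowel is held level, clear of the bench. I'll carry it to its slot.

```bash
python3 -m crank '[[0,0,-0.04,0,1],[0,0,-0.03,-0.092,1],[0,0,0,-0.091,1],[0.01,0.04,0,0,1],[0.01,0.06,0,0,1]]'; python3 -m crank '[[0.01,0.06,0,0,1],[0.01,0.06,0,0,1],[0.01,0.06,0,0,1],[0.01,0.06,0,0,1],[0.02,0.03,0,0,1]]'; python3 -m crank '[[0.02,0,0,0,1],[0.01,0,0,0,1],[0,0,0,0,1]]'; python3 - <<'E'
from h import *
look(["insert_dowel","insert_wedge","dowel_mid"],"w13",[22,22,110])
E
```

```text
clock: 16.82
tcp_pos: [475.6, 118.4, 88.3]
ee_rot: [[0.995, -0.099, -0.0], [-0.099, -0.995, 0.001], [-0.0, -0.001, -1.0]]
contact_force: [0.9, -1.0, -0.4]
width: 16.3
gripper_force: 39.3
clock: 17.45
tcp_pos: [505.4, -160.6, 88.2]
ee_rot: [[0.994, -0.107, -0.003], [-0.107, -0.994, -0.0], [-0.003, 0.001, -1.0]]
contact_force: [0.8, 0.3, -0.5]
width: 16.2
gripper_force: 39.3
clock: 17.82
tcp_pos: [537.0, -159.3, 88.4]
ee_rot: [[0.995, -0.102, -0.001], [-0.102, -0.995, 0.0], [-0.001, -0.0, -1.0]]
contact_force: [-0.4, -0.4, 0.3]
width: 16.4
gripper_force: 39.3
tcp [ 536.3 -159.1   88.5] yaw -5.8 tilt [-0.001 -0.    -1.   ] w 16.6 F [0.6 0.4 0.3] t 17.88 g 39.3
insert_dowel 0.9 [217, 63, 348, 276] [ 561.5 -162.5  140.9   81.3] -5.9
insert_wedge 0.97 [339, 62, 480, 330] [ 532.  -240.4  184.8   83.1] -5.7
dowel_mid 0.85 [254, 72, 304, 388] [ 544.5 -159.4  150.5   22.3] -5.8
```

View pics/w13.png

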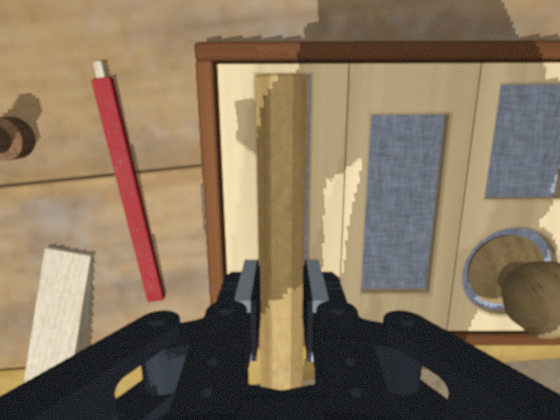

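The rod lies along the slot, and its far end at (283,75) is short of the frame. I'll lower it to just above the floor, with the fingertips above the rim, and release it.

```bash
python3 -m crank '[[0.003,0,0.04,0,1],[0,0,0.04,0,1],[0,0,0.015,0,1],[0,0,0.008,0,1],[0,0,0,0,1]]'; python3 -m crank '[[0,0,0,0,1]]'
```

```text
clock: 18.65
tcp_pos: [540.2, -160.3, -13.5]
ee_rot: [[0.995, -0.103, 0.0], [-0.103, -0.995, -0.0], [0.0, 0.0, -1.0]]
contact_force: [0.1, -0.9, -1.1]
width: 16.1
gripper_force: 39.3
clock: 18.77
tcp_pos: [540.6, -160.5, -12.9]
ee_rot: [[0.995, -0.103, 0.001], [-0.103, -0.995, -0.0], [0.002, 0.0, -1.0]]
contact_force: [0.0, 0.4, -0.0]
width: 16.7
gripper_force: 39.3
```

```bash
python3 -m crank '[[-0.001,0,0.003,0,1],[0,0,0,0,1]]'; python3 -m crank '[[0,0,0,0,0.7],[0,0,0,0,0.7],[0,0,0,0,0.6],[0,0,-0.01,0,0.3],[0,0,-0.03,0,0]]'; python3 -m crank '[[0,0,-0.05,0,0],[0,0,-0.05,0,0],[0,0,0,0,0]]'; python3 - <<'E'
from h import *
look(["insert_dowel","dowel_mid","stair_wedge"],"w14",[22,22,15])
E
```

```text
clock: 19.02
tcp_pos: [539.0, -160.2, -16.7]
ee_rot: [[0.995, -0.103, 0.0], [-0.103, -0.995, -0.0], [0.0, 0.0, -1.0]]
contact_force: [1.0, 0.2, -0.3]
width: 16.2
gripper_force: 39.3
clock: 19.65
tcp_pos: [538.1, -159.8, 22.8]
ee_rot: [[0.995, -0.103, -0.003], [-0.103, -0.995, 0.001], [-0.003, -0.0, -1.0]]
contact_force: [0.2, -0.6, -0.2]
width: 69.2
gripper_force: 0.0
clock: 20.02
tcp_pos: [541.2, -160.8, 127.3]
ee_rot: [[0.995, -0.103, 0.007], [-0.103, -0.995, -0.002], [0.007, 0.001, -1.0]]
contact_force: [-0.0, -0.3, -1.6]
width: 85.6
gripper_force: 0.0
tcp [ 540.  -160.4  125.3] yaw -5.9 tilt [ 0.004  0.    -1.   ] w 85.4 F [-0.3  0.7 -0.1] t 20.07 g 0.0
insert_dowel 0.87 [224, 78, 334, 312] [ 539.  -160.3  186.2   81. ] -5.5
dowel_mid 0.68 [270, 97, 292, 302] [ 536.9 -159.8  164.3   17.8] -6.4
stair_wedge 0.91 [57, 238, 111, 348] [472.4  15.7 111.1  39.6] -22.8
```

View pics/w14.png

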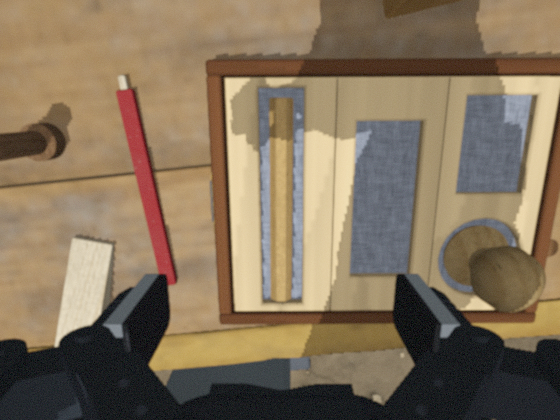

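The dowel lies in its slot with floor visible on every side, at (281,195). Next is the wedge, whose thick end faces the robot according to the side crop.

```bash
python3 -m crank '[[-0.025,-0.044,0,0,0],[-0.025,-0.044,0,0,0],[-0.025,-0.044,0,0,0],[-0.024,-0.043,0,0,0],[0,0,0.03,0.093,0]]'; python3 -m crank '[[0,0,0.02,0.092,0],[0,0,0,0,0]]'; python3 - <<'E'
from h import *
p=look(["stair_wedge"],"w15",[0])
m=spotter.silhouettes(p,"stair_wedge")[0]["mask"];c,_=cv2.findContours(m.astype(np.uint8),0,1);c=max(c,key=cv2.contourArea)
q=cv2.approxPolyDP(c,4,True)[:,0];print(q.tolist())
for z in(0,6,30): print(z,[np.round(px2w(p,u,z)[:2]).tolist() for u in q])
E
```

```text
clock: 20.85
tcp_pos: [457.7, 27.5, 93.1]
ee_rot: [[0.982, -0.191, 0.001], [-0.191, -0.982, 0.001], [0.0, -0.001, -1.0]]
contact_force: [0.1, -1.0, -0.7]
width: 85.5
gripper_force: 0.0
clock: 21.1
tcp_pos: [456.9, 24.1, 71.2]
ee_rot: [[0.959, -0.283, -0.005], [-0.283, -0.959, -0.001], [-0.004, 0.002, -1.0]]
contact_force: [0.0, -0.3, -0.2]
width: 85.6
gripper_force: 0.0
tcp [457.6  24.1  72.1] yaw -16.4 tilt [-0.003  0.002 -1.   ] w 85.5 F [ 0.5  0.7 -0.3] t 21.15 g 0.0
stair_wedge 0.78 [256, 116, 310, 288] [459.9  22.3 124.6  38.3] -16.6
[[262, 114], [257, 286], [306, 288], [312, 119], [309, 114]]
0 [[523.0, 18.0], [407.0, 58.0], [395.0, 24.0], [511.0, -12.0], [514.0, -11.0]]
6 [[523.0, 18.0], [410.0, 57.0], [398.0, 23.0], [511.0, -12.0], [515.0, -11.0]]
30 [[523.0, 17.0], [421.0, 52.0], [411.0, 22.0], [512.0, -10.0], [515.0, -9.0]]
```

View pics/w15.png

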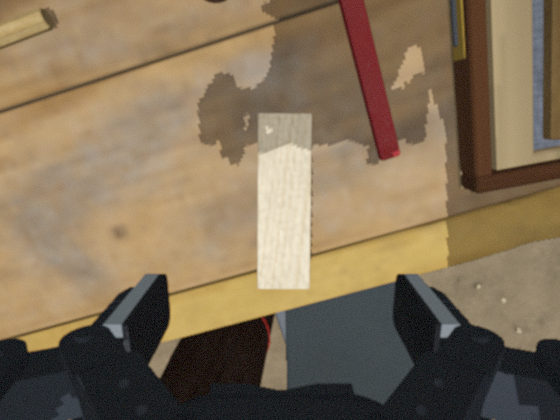

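The wedge is vertical at columns 257–311, with the thick end nearest. Its corners give a centre of (467, 20.5) and a length of 108 mm. I'll grip it.

```bash
python3 -m crank '[[0.002,0.001,0.04,0,0],[0,0,0.04,0,0],[0,0,0.022,0,0.2],[0,0,0,0,0.4],[0,0,0,0,0.6]]' 40;  python3 -m crank '[[0,0,0,0,1],[0,0,0,0,1],[0,0,0,0,1]]'
```

```text
clock: 21.88
tcp_pos: [462.0, 22.5, -26.5]
ee_rot: [[0.959, -0.284, -0.001], [-0.284, -0.959, 0.0], [-0.001, 0.0, -1.0]]
contact_force: [0.7, 0.5, 1.3]
width: 34.7
gripper_force: 0.0
clock: 22.25
tcp_pos: [462.1, 22.6, -26.2]
ee_rot: [[0.959, -0.284, -0.001], [-0.284, -0.959, 0.0], [-0.0, 0.0, -1.0]]
contact_force: [-0.1, -0.2, 8.9]
width: 32.3
gripper_force: 40.7
```

The grip is a little high, so I'll reopen and take it 4 mm lower.

```bash
python3 -m crank '[[0,0,0,0,0.4],[0,0,0,0,0.4],[-0.002,0,0.005,0,0.4],[0,0,0,0,0.6],[0,0,0,0,1]]' 40;  python3 -m crank '[[0,0,0,0,1],[0,0,0,0,1]]'; python3 -m crank '[[0,0,-0.005,0,1],[0,0,-0.015,0,1],[0,0,-0.03,0,1],[0,0,-0.03,0,1],[0,0,0,0,1]]'; python3 - <<'E'
from h import *
p=look(["stair_wedge"],"w16",[9])
q=grab_frame("side");cv2.imwrite("pics/s16.png",np.hstack([cv2.resize(p["pixels"],(400,300)),cv2.resize(q["pixels"][155:230,210:310],(400,300),interpolation=2)]))
E
```

```text
clock: 22.88
tcp_pos: [459.5, 23.2, -32.1]
ee_rot: [[0.959, -0.284, -0.003], [-0.284, -0.959, 0.0], [-0.003, 0.001, -1.0]]
contact_force: [0.6, -0.0, -0.6]
width: 33.2
gripper_force: 39.8
clock: 23.12
tcp_pos: [459.5, 23.2, -32.1]
ee_rot: [[0.959, -0.284, -0.003], [-0.284, -0.959, -0.0], [-0.003, 0.001, -1.0]]
contact_force: [-0.3, -0.0, 2.7]
width: 32.8
gripper_force: 40.1
clock: 23.75
tcp_pos: [460.9, 23.1, 49.7]
ee_rot: [[0.959, -0.285, 0.0], [-0.285, -0.959, 0.001], [0.0, -0.001, -1.0]]
contact_force: [0.3, -0.8, -1.2]
width: 32.9
gripper_force: 39.9
tcp [460.5  23.   48.6] yaw -16.6 tilt [-0.001 -0.    -1.   ] w 33.0 F [-0.3 -0.6 -1.6] t 23.8 g 39.9
stair_wedge 0.71 [238, 127, 325, 391] [431.2  30.3 181.4  60.9] -18.0
```

View pics/s16.png

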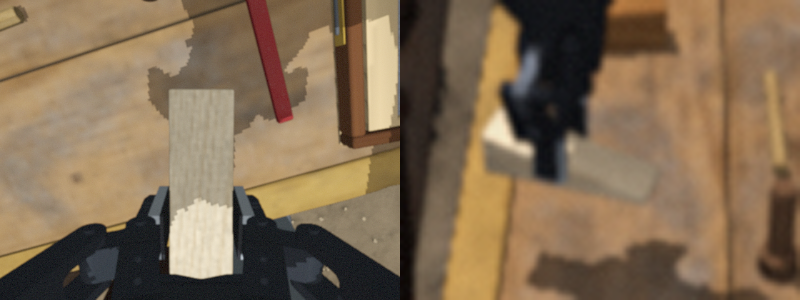

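```bash
python3 -m crank '[[0,0,-0.04,-0.093,1],[0,0,0,-0.092,1],[0.018,0.05,0,0,1],[0.018,0.051,0,0,1],[0.018,0.051,0,0,1]]'; python3 -m crank '[[0.018,0.051,0,0,1],[0.018,0.051,0,0,1],[0,0,0,0,1],[0,0,0,0,1]]'; python3 - <<'E'
from h import *
look(["insert_wedge","insert_dowel","insert_pair"],"w17",[22,22,22])
E
```

```text
clock: 24.52
tcp_pos: [497.9, -134.8, 86.5]
ee_rot: [[0.995, -0.102, -0.005], [-0.102, -0.995, 0.001], [-0.005, -0.0, -1.0]]
contact_force: [1.8, -0.5, -0.4]
width: 33.1
gripper_force: 40.2
clock: 25.02
tcp_pos: [522.6, -237.9, 86.4]
ee_rot: [[0.995, -0.103, -0.005], [-0.103, -0.995, 0.001], [-0.005, -0.001, -1.0]]
contact_force: [-0.3, 0.8, -0.5]
width: 32.6
gripper_force: 40.2
tcp [ 522.8 -237.2   86.7] yaw -5.8 tilt [-0.005 -0.001 -1.   ] w 33.1 F [ 1.2  0.1 -0.6] t 25.07 g 40.2
insert_dowel 0.58 [84, 52, 227, 324] [ 539.2 -160.6  186.1   81.5] -5.7
insert_pair 0.6 [342, 52, 488, 322] [ 530.2 -321.9  172.2   82.4] -5.8
```

View pics/w17.png

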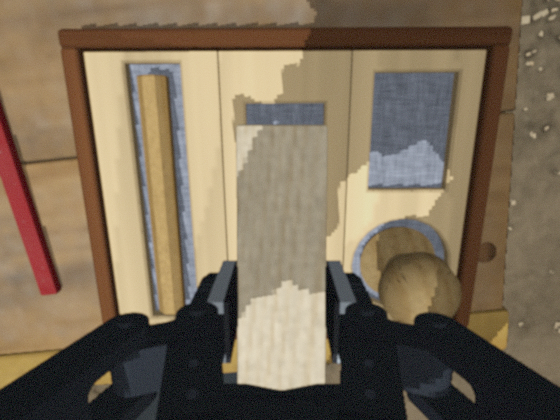

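The wedge is over its slot, whose far end shows at (286,112), about 3 mm to the right of the tool. I'll correct for that and lower.

```bash
python3 -m crank '[[0,0.003,0.04,0,1],[0,0,0.03,0,1],[0,0,0.02,0,1],[0,0,0.008,0,1],[0,0,0,0,1]]'; python3 -m crank '[[0,0,0.003,0,1],[0,0,0,0,1]]'
```

```text
clock: 25.85
tcp_pos: [522.8, -241.1, -10.4]
ee_rot: [[0.995, -0.102, -0.004], [-0.102, -0.995, 0.0], [-0.004, 0.0, -1.0]]
contact_force: [0.1, 0.2, -0.8]
width: 33.1
gripper_force: 40.2
clock: 26.1
tcp_pos: [522.9, -241.9, -12.8]
ee_rot: [[0.995, -0.103, -0.003], [-0.103, -0.995, -0.001], [-0.002, 0.001, -1.0]]
contact_force: [0.2, -0.5, 0.0]
width: 32.5
gripper_force: 40.2
```

```bash
python3 -m crank '[[0,-0.001,0.004,0,1],[0,0,0,0,1]]'; python3 -m crank '[[0,0,0.0015,0,1],[0,0,0,0,1]]'
```

```text
clock: 26.35
tcp_pos: [522.7, -240.7, -17.5]
ee_rot: [[0.995, -0.103, -0.003], [-0.103, -0.995, -0.0], [-0.003, 0.0, -1.0]]
contact_force: [0.1, -0.2, -0.2]
width: 33.1
gripper_force: 40.2
clock: 26.6
tcp_pos: [522.8, -240.7, -18.9]
ee_rot: [[0.995, -0.103, -0.003], [-0.103, -0.995, -0.0], [-0.003, 0.0, -1.0]]
contact_force: [-0.5, -0.1, -0.1]
width: 33.0
gripper_force: 40.2
```

Next I release, raise and look.

```bash
python3 -m crank '[[0,0,0,0,0.5],[0,0,0,0,0.5],[0,0,0,0,0.4],[0,0,-0.02,0,0.2],[0,0,-0.04,0,0]]'; python3 -m crank '[[0,0,-0.05,0,0],[0,0,-0.04,0,0],[0,0,0,0,0]]'; python3 - <<'E'
from h import *
look(["stair_wedge","dowel_mid","finial"],"w18",[22,22,58])
p=grab_frame("top")
print([ (round(d["score"],2),rect(mask2w(p,d["mask"],18))) for d in spotter.silhouettes(p,"glue_block")[:1]])
E
```

```text
clock: 27.22
tcp_pos: [522.0, -240.4, 40.9]
ee_rot: [[0.995, -0.103, -0.006], [-0.103, -0.995, 0.001], [-0.006, -0.0, -1.0]]
contact_force: [0.9, -0.6, 0.2]
width: 73.1
gripper_force: 0.0
clock: 27.6
tcp_pos: [524.9, -241.4, 134.6]
ee_rot: [[0.995, -0.104, 0.002], [-0.104, -0.995, -0.003], [0.002, 0.003, -1.0]]
contact_force: [0.5, 0.1, -0.9]
width: 85.8
gripper_force: 0.0
tcp [ 523.8 -241.3  132.8] yaw -5.9 tilt [-0.     0.002 -1.   ] w 85.3 F [ 0.3 -0.1 -1.8] t 27.65 g 0.0
stair_wedge 0.98 [256, 124, 303, 267] [ 526.1 -240.7  119.3   37.4] -6.0
dowel_mid 0.68 [155, 84, 190, 286] [ 537.3 -159.5  163.    21.1] -6.0
finial 0.87 [344, 213, 429, 299] [ 484.1 -311.8   66.8   47.1] 31.4
[(0.66, (array([497.6, 304.5,  64.3,  46.5]), np.float64(6.9)))]
```

View pics/w18.png

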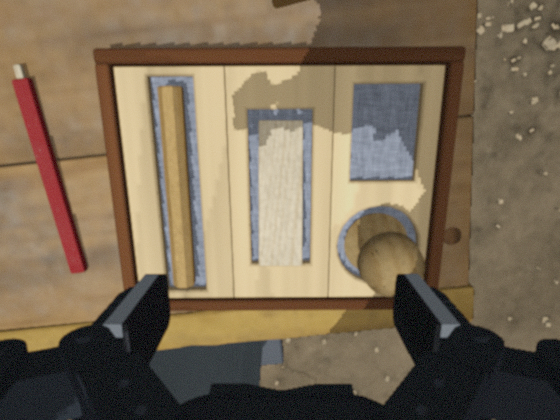

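The wedge is in its slot: its corner heights and 110 mm length fit a seated part. Dowel and finial are undisturbed. Last is the glue block.

```bash
python3 -m crank '[[-0.009,-0.04,0,0,0],[-0.009,-0.06,0,0,0],[-0.009,-0.06,0,0,0],[-0.009,-0.06,0,0,0],[-0.009,-0.06,0,0,0]]'; python3 -m crank '[[-0.009,-0.06,0,0,0],[-0.009,-0.06,0,0,0],[-0.01,-0.06,0,0,0],[-0.01,-0.05,0,0,0],[0,-0.022,0,0,0]]'; python3 -m crank '[[0,0,0.02,-0.113,0],[0,0,0.02,-0.113,0],[0,0,0,0,0]]'; python3 - <<'E'
from h import *
p=look(["glue_block"],"w19",[36])
m=spotter.silhouettes(p,"glue_block")[0]["mask"];c,_=cv2.findContours(m.astype(np.uint8),0,1);c=max(c,key=cv2.contourArea)
q=cv2.approxPolyDP(c,3,True)[:,0];print(q.tolist())
for z in(0,36): print(z,[np.round(px2w(p,u,z)[:2]).tolist() for u in q])
E
```

```text
clock: 28.52
tcp_pos: [506.8, 44.3, 130.5]
ee_rot: [[0.995, -0.103, -0.004], [-0.103, -0.995, -0.0], [-0.004, 0.001, -1.0]]
contact_force: [1.4, 0.7, 0.4]
width: 85.6
gripper_force: 0.0
clock: 29.15
tcp_pos: [493.8, 301.1, 130.4]
ee_rot: [[0.995, -0.098, -0.005], [-0.098, -0.995, 0.001], [-0.005, -0.0, -1.0]]
contact_force: [0.2, -1.3, -0.3]
width: 85.4
gripper_force: 0.0
clock: 29.52
tcp_pos: [494.1, 296.4, 89.2]
ee_rot: [[0.992, 0.122, -0.007], [0.122, -0.992, -0.002], [-0.007, 0.001, -1.0]]
contact_force: [0.1, 0.2, 0.6]
width: 85.5
gripper_force: 0.0
tcp [494.6 296.7  90.2] yaw 6.9 tilt [-0.006  0.001 -1.   ] w 85.4 F [0.3 0.3 0.3] t 29.57 g 0.0
glue_block 0.88 [247, 164, 306, 256] [498.4 301.2  62.2  35.9] 6.8
[[253, 164], [247, 174], [250, 255], [299, 255], [303, 210], [300, 165]]
0 [[521.0, 320.0], [514.0, 324.0], [451.0, 316.0], [456.0, 278.0], [492.0, 280.0], [525.0, 287.0]]
36 [[527.0, 318.0], [520.0, 322.0], [466.0, 314.0], [470.0, 282.0], [501.0, 284.0], [530.0, 289.0]]
```

View pics/w19.png

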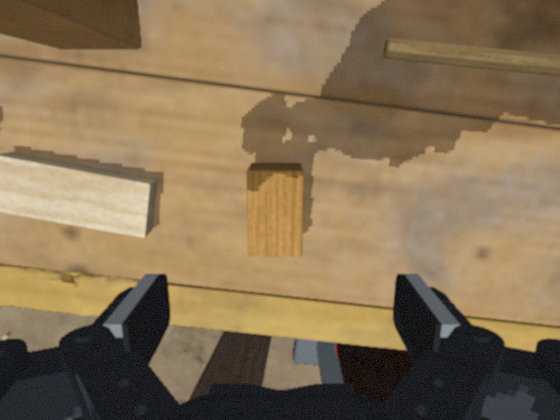

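The glue block is at (275,210), its long side already along the tool's x axis. Its centre is at about (496.5, 301.5). I'll grip it.

```bash
python3 -m crank '[[0.002,-0.0045,0.05,0,0],[0,0,0.04,0,0],[0,0,0.025,0,0],[0,0,0,0,0.2],[0,0,0,0,0.4]]' 40;  python3 -m crank '[[0,0,0,0,0.6],[0,0,0,0,1],[0,0,0,0,1],[0,0,0,0,1]]'; python3 -m crank '[[0,0,-0.005,0,1],[0,0,-0.02,0,1],[0,0,-0.05,0,1],[0,0,-0.05,0,1],[0,0,0,0,1]]'; python3 - <<'E'
from h import *
p=look(["glue_block"],"w20",[36])
E
```

```text
clock: 30.3
tcp_pos: [497.1, 302.2, -22.6]
ee_rot: [[0.993, 0.122, -0.002], [0.122, -0.993, 0.001], [-0.002, -0.001, -1.0]]
contact_force: [0.2, -0.2, -0.1]
width: 52.5
gripper_force: 0.0
clock: 30.8
tcp_pos: [497.3, 302.2, -22.2]
ee_rot: [[0.993, 0.122, -0.001], [0.122, -0.993, 0.001], [-0.001, -0.001, -1.0]]
contact_force: [0.6, -0.4, 5.8]
width: 35.4
gripper_force: 40.3
clock: 31.42
tcp_pos: [498.9, 302.9, 105.5]
ee_rot: [[0.993, 0.122, 0.003], [0.122, -0.993, 0.004], [0.003, -0.003, -1.0]]
contact_force: [1.0, -0.2, -1.2]
width: 35.3
gripper_force: 40.1
tcp [497.9 302.  103.4] yaw 7.0 tilt [ 0.001 -0.002 -1.   ] w 35.0 F [-0.1 -0.7 -1.4] t 31.48 g 40.1
glue_block 0.65 [231, 207, 335, 377] [433.7 295.6 136.3  73. ] 7.0
```

```bash
python3 -m crank '[[0,0,0,0.113,1],[0,0,0,0.112,1],[0.007,0.04,0,0,1],[0.007,0.06,0,0,1],[0.007,0.06,0,0,1]]'; python3 -m crank '[[0.007,0.06,0,0,1],[0.007,0.06,0,0,1],[0.007,0.06,0,0,1],[0.007,0.06,0,0,1],[0.007,0.06,0,0,1]]';  python3 -m crank '[[0.007,0.06,0,0,1],[0.007,0.06,0,0,1],[0,0.03,0,0,1],[0,0,0,0,1]]'; python3 - <<'E'
from h import *
p=look(["insert_pair"],"w21",[22]);print(np.round(r.observe()["q"],2))
s=grab_frame("side");t=grab_frame("top")
for u in((340,322),(375,327)): print("side",px2w(s,u,0))
for u in((395,155),(418,155)): print("top",px2w(t,u,0))
a=cv2.resize(t["pixels"][100:260,330:490],(400,400));b=cv2.resize(s["pixels"][20:380,180:540],(400,400))
cv2.imwrite("pics/c21.png",np.hstack([a,b]))
E
```

```text
clock: 32.15
tcp_pos: [500.3, 138.7, 99.7]
ee_rot: [[0.995, -0.101, -0.006], [-0.101, -0.995, -0.001], [-0.005, 0.002, -1.0]]
contact_force: [0.5, -0.6, -0.7]
width: 35.4
gripper_force: 40.1
clock: 32.78
tcp_pos: [504.6, -163.3, 99.9]
ee_rot: [[0.995, -0.102, -0.005], [-0.102, -0.995, 0.001], [-0.005, -0.0, -1.0]]
contact_force: [1.3, 0.5, -1.1]
width: 35.2
gripper_force: 40.1
clock: 33.28
tcp_pos: [502.2, -315.0, 99.3]
ee_rot: [[0.994, -0.107, -0.006], [-0.107, -0.994, 0.0], [-0.006, 0.0, -1.0]]
contact_force: [0.3, 1.1, -1.2]
width: 35.1
gripper_force: 40.2
tcp [ 502.9 -312.8   99.6] yaw -6.0 tilt [-0.006 -0.001 -1.   ] w 35.1 F [ 1.1  0.  -0.6] t 33.33 g 40.2
insert_pair 0.83 [223, 32, 354, 264] [ 538.8 -323.2  155.4   81.3] -5.7
[ 0.72  0.59 -0.38  1.97  0.34  0.65 -1.56]
side [ 666.21992333 -294.82499807    0.        ]
side [ 738.17430354 -305.65162217    0.        ]
top [ 673.09573344 -246.62100545    0.        ]
top [ 674.01984701 -305.48982291    0.        ]
```

View pics/c21.png

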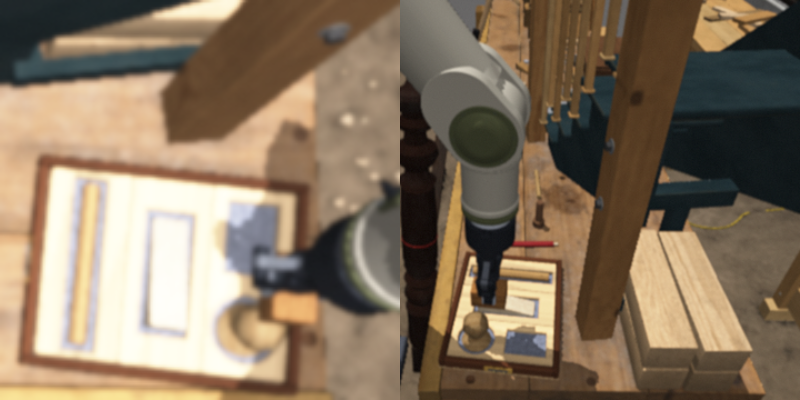

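The post stands at x ≥ 666, so x = 567 leaves room. I'll move over the short cut-out.

```bash
python3 -m crank '[[0.03,0.006,0,0,1],[0.025,0,0,0,1],[0.01,0,0.02,0,1],[0,0,0.02,0,1],[0,0,0,0,1]]'; python3 - <<'E'
from h import *
p=look(["insert_pair","insert_wedge"],"w22",[22,22]);s=r.observe();R=np.array(s["ee_rot"]);M=np.array(p["mtx"]);T=np.linalg.inv(np.array(p["extrinsics"]))
d=spotter.silhouettes(p,"glue_block")
if d: print([int(e) for e in d[0]["extent"]])
for lx,ly in((37,26),(37,-26),(0,0)):
    a=np.deg2rad(-5.9);w=np.array([566.5+lx*np.cos(a)-ly*np.sin(a),-325.8+lx*np.sin(a)+ly*np.cos(a),22]);c=T[:3,:3]@w+T[:3,3];print(np.round((M@c/c[2])[:2]))
E
```

```text
clock: 34.1
tcp_pos: [565.5, -323.7, 58.1]
ee_rot: [[0.995, -0.101, -0.008], [-0.101, -0.995, 0.002], [-0.009, -0.001, -1.0]]
contact_force: [0.3, 0.1, -0.3]
width: 35.3
gripper_force: 40.1
tcp [ 566.3 -324.1   59.4] yaw -5.8 tilt [-0.007 -0.001 -1.   ] w 35.0 F [ 0.9 -0.5  0.1] t 34.15 g 40.1
insert_pair 0.61 [216, 140, 357, 385] [ 576.5 -326.7   81.3   80.4] -5.9
insert_wedge 0.66 [71, 138, 226, 408] [ 567.5 -245.1  118.2   82.4] -6.1
[128, 205, 190, 325]
[241. 163.]
[331. 163.]
[286. 224.]
```

View pics/w22.png

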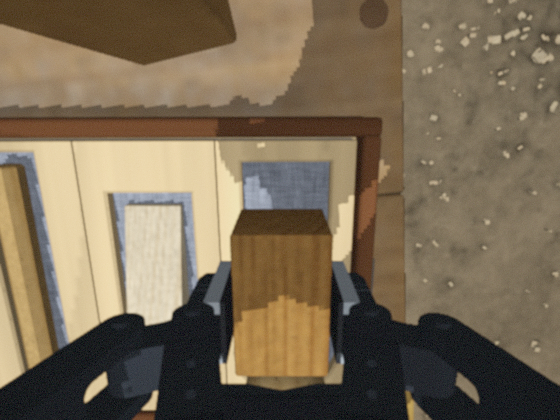

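The predicted slot corners (241,163) and (331,163) match the picture. I'll lower the block.

```bash
python3 -m crank '[[0.001,0.002,0.03,0,1],[0,0,0.02,0,1],[0,0,0.01,0,1],[0,0,0.004,0,1],[0,0,0,0,1]]'; python3 -m crank '[[0,0,0.002,0,1],[0,0,0,0,1]]'
```

```text
clock: 34.92
tcp_pos: [569.0, -326.9, -2.8]
ee_rot: [[0.995, -0.102, -0.003], [-0.102, -0.995, -0.0], [-0.003, 0.001, -1.0]]
contact_force: [0.6, -0.5, -1.6]
width: 35.1
gripper_force: 40.1
clock: 35.17
tcp_pos: [568.9, -327.0, -4.7]
ee_rot: [[0.995, -0.102, -0.003], [-0.102, -0.995, -0.0], [-0.003, 0.001, -1.0]]
contact_force: [0.6, 0.2, -0.7]
width: 35.3
gripper_force: 40.1
```

```bash
python3 -m crank '[[-0.001,-0.001,0.003,0,1],[0,0,0,0,1],[0,0,0.0015,0,1],[0,0,0,0,1]]'; python3 -m crank '[[0,0,0,0,0.5],[0,0,0,0,0.4],[0,0,0,0,0.3],[0,0,0,0,0],[0,0,-0.03,0,0]]'; python3 -m crank '[[0,0,-0.05,0,0],[-0.02,0,-0.05,0,0],[-0.03,0,-0.03,0,0],[0,0,0,0,0]]'; python3 - <<'E'
from h import *
p=look(["glue_block","stair_wedge","dowel_mid","finial"],"w23",[49,22,22,58])
t=grab_frame("top")
for l,z in dict(thin_dowel_mid=6,flat_offcut=18,bench_dog=72).items():
    for d in spotter.silhouettes(t,l)[:1]: print(l,*rect(mask2w(t,d["mask"],z)))
E
```

```text
clock: 35.67
tcp_pos: [567.9, -325.8, -9.1]
ee_rot: [[0.995, -0.102, -0.003], [-0.102, -0.995, -0.0], [-0.003, 0.001, -1.0]]
contact_force: [-1.7, 0.6, 4.2]
width: 35.2
gripper_force: 40.6
clock: 36.3
tcp_pos: [566.5, -325.1, 18.9]
ee_rot: [[0.995, -0.102, -0.007], [-0.102, -0.995, 0.002], [-0.007, -0.001, -1.0]]
contact_force: [0.2, 1.0, 0.4]
width: 85.3
gripper_force: 0.0
clock: 36.8
tcp_pos: [517.8, -321.7, 153.2]
ee_rot: [[0.995, -0.103, -0.001], [-0.103, -0.995, -0.003], [-0.001, 0.003, -1.0]]
contact_force: [1.2, -1.2, -0.4]
width: 85.3
gripper_force: 0.0
tcp [ 518.5 -321.4  151.8] yaw -5.9 tilt [-0.001  0.002 -1.   ] w 85.2 F [ 0.6 -0.3 -0.3] t 36.85 g 0.0
glue_block 0.9 [254, 97, 307, 176] [ 566.  -325.1   58.5   36.3] -6.2
stair_wedge 0.74 [163, 122, 208, 259] [ 526.3 -241.2  119.2   40.5] -9.9
dowel_mid 0.82 [61, 84, 111, 280] [ 537.7 -159.6  164.6   22.7] -6.2
finial 0.56 [250, 209, 316, 288] [ 481.4 -316.9   64.3   45.9] -7.3
thin_dowel_mid [610.9 184.8 120.3  13. ] -89.1
flat_offcut [486.8 439.8 110.9  42.7] 86.1
bench_dog [595.4  24.   33.9  23.8] 0.9
```

View pics/w23.png

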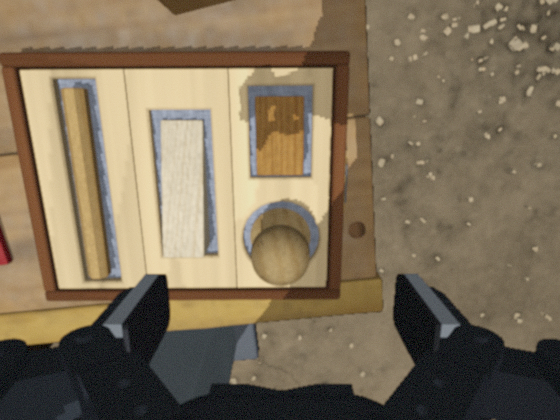

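All four parts sit in their cut-outs: dowel (85,185), wedge (185,190), glue block (280,135) and finial (280,255). The look-alikes have not moved, and the tool is clear of everything. I'm handing in.

```bash
python3 -m crank '[[0,0,0,0,0],[0,0,0,0,0]]' >/dev/null; python3 -c "
from rig import workorder
print(workorder.sign_off())"
```

```text
the job is handed in; nothing more can be done
None
```

The finial (upright), thick dowel, wedge and glue block are each in their own cut-outs, placed in the order asked; the three look-alikes were left where they lay, and the job was handed in at about 37 s, with no result reported back.

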